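# Bare the datum fence and hold the array tower in the corner

### The arm

A 6-joint arm with a two-finger parallel gripper is mounted at the origin on the work surface; the furniture and walls round the work are solid. World frame = base frame: x ahead of the robot, y to its left, z up, the work surface at z = 0. Lengths are in m, angles in degrees, forces in N, time in s.
With the tool pointing down it reaches from about 0.3 to 0.75 m from the base axis. Payload 8.5 kg.
Tool frame: the origin (TCP) lies between the finger pads; the fingertips stand 25 mm ahead of it and the grasp point (between the pads) lies 6 mm ahead of it; x points along the fingers, y is the direction in which the jaws open and shut, and the axes are right-handed (so a half turn about x gives the same grasp; the last joint's range is limited). The gripper opens to 85 mm and grips with 20 to 120 N. Pads are 22 mm wide; open, the fingers measure 114 mm over their backs; the gripper's body (76 mm by 85 mm) begins 54 mm behind the grasp point. The pads swing forward as they close: fully open they stand 13 mm farther back than shut.
Start: joints at [55.617, 21.807, 74.336, -0, 83.858, -12.336], TCP at [0.206, 0.51, 0.232] pointing down, gripper open.
Joint ranges: [-178.18, 178.18], [-50.72, 133.34], [12.68, 142.11], [-81.47, 261.47], [9.98, 163.14], [-165.26, 165.26]. Speed limits (degrees/s): [136.94, 136.94, 180, 180, 180, 180].

### API

Orientations are given as a 3x3 rotation matrix whose columns are the frame's x, y, z axes.
In Python, from rig import sensors, get_image, workorder gives the robot as it stands.
- The arm moves only by the tool arm_command, never from a script. Its argument "plan" is a list that holds one entry, the list of rows, each a list of 6 numbers: the shift along the tool's x, y, z in units of 25 mm (1.0 is 25 mm), then the turn, a rotation vector about the tool's x, y, z in units of 6 degrees (1.0 is 6 degrees). In form: [[[dx, dy, dz, ax, ay, az], ...]]. A call has 1 to 10 rows; each row is the pose to reach, as a shift and turn from the pose commanded when the call began, along the tool's axes at that moment; what a row does not reach only later rows make up. A row lasts 1/10 s, in which the tool goes at most 50 mm and 8.59 degrees, less where a joint would pass 70% of its speed; a pose out of reach is approached as far as the arm can. A call with a gripper value outside its range is refused whole. "jaw" is the closure, from 0 (fully open) to 1 (shut), set as the call begins (left out, the last holds). The fingers move at their own pace and stop on an object; "newtons" is the grip in N (left out, the last holds). Time passes only in rows, so rows that repeat a pose let the fingers close. It gives the time, the measured TCP pose, the force and the opening at its end, in the units of the state.
- sensors.observe(): the state, without advancing time (a new reading comes with each control period).
- get_image(name): name is "scene" or "top" or "wrist"; returns a dict with "img" (400x640x3 uint8, red, green, blue), "fx", "fy", "cx", "cy" (pixels), "T" (4x4, takes a point from camera to world coordinates). Camera axes: x right, y up, looking along -z (the intrinsics and any distortion apply to the point x, -y, -z); pixel columns grow to the right and rows downward; lengths in m; the calibration is good to about 2 mm. A picture is of the moment at which its call begins. There is no depth.
- workorder.close_job(): hands the job in, once; it reports no verdict.
The state is a dict: "time_s": time; "q": joint angles; "qvel": joint speeds; "joint_efforts": joint torques, N m; "position": TCP position; "tool_rot": TCP orientation; "ft_force": force on the tool from outside, world axes, zero at the start; "wrist_torque": the same for the moment, N m; "grip_width": finger opening in m.
Only numpy, scipy, OpenCV 4.12 (cv2) and the standard library are available. Lean on these libraries where they do the work, as an engineer would, in place of code of your own. Each camera call takes 0.05 s, during which the arm holds its last target. There are 200 camera calls.

### The job

Take the U-shaped guard off the side fence of the corner fixture and hang it astride the horizontal bar of the little rail, then let go of it. Then stand the array tower flat on the fixture's plate, its gold connector on the side opposite the bare far fence, and press it squarely into the corner so that it bears firmly on both fences at once; finish while still holding it pressed there. Leave the solder spool, the attenuator and the dark spacer block where they are.

Things in the scene. Friction and masses are not known exactly. Their poses are not given: they have to be found in the camera images.
- guard_centre (a point): Centre (half-way up) of the guard, a loose grey plastic channel of inverted-U section, 70 mm long (its x axis), 24 mm wide (y), 26 mm high (z up). It starts astride the side fence, its web resting on the fence's top, and simply lifts off; grip it from above across its 24 mm, finger ends down to about this height.
- guard: The same guard, same origin and axes; about 60 g. Top web 4 mm thick, legs 3 mm; the slot below is 18 mm wide and 22 mm deep, open below and at both ends. The underside of the web lies 9 mm above this origin.
- rail_mid (a point): Middle of the rail's horizontal round bar, on its axis, 100 mm above the bench: 12 mm diameter, 150 mm long along this y axis, on two posts 10 mm thick, 68 mm either side of this point. The guard hangs on it with the underside of its web on top of the bar (6 mm above this point), its length along the bar, a leg down either side.
- rail: The rail, fixed to the bench: bar and two posts; origin on the bench under the middle of the bar, y along the bar.
- fixture: The corner fixture, fixed: a 130x130 mm aluminium plate, its top 22 mm above the bench, with two steel fences 12 mm thick and 24 mm high above the plate. Origin on the bench under the plate's middle, x away from the robot at yaw 0, y to the left. The inner faces of the fences lie at x = +45 mm and y = +45 mm and form the corner.
- end_fence: The end fence, fixed: along the far (+x) side of the plate, 90 mm long; origin on the plate under its middle. Its inner face looks to -x of the fixture.
- side_fence: The side fence, fixed: along the left (+y) side of the plate, 90 mm long; origin on the plate under its middle. Its inner face looks to -y of the fixture. The guard starts on it.
- tower_seat (a point): Point on the plate's top (22 mm above the bench), with the fixture's axes, over which the tower's centre stands when its foot touches both fences: 32 mm from each inner face.
- tower_centre (a point): Centre (half-way up) of the array tower, a loose, open, four-sided printed tower 80 mm high. Four white corner posts stand on its square foot, with flat boards between them; grip it from above across opposite boards, fingers higher than the fences. z is up; the face with the small gold connector at its foot looks to -x.
- tower: The same tower, about 0.1 kg; origin at its underside, 2 mm towards -x from beneath its centre. Foot 64x64 mm, 6 mm thick (edges 32 mm from the centre). Posts 54 mm over the outsides, opposite boards 50 mm over the outsides (either way), boards up to 76 mm high. It starts on the pale panel, whose top is 12 mm above the bench.
- tower_front (a point): Point on the tower's foot below the gold connector, 32 mm to -x from its centre and at the height of its underside.
- spool: Spool of solder, 54 mm diameter, 40 mm high, standing on the panel; origin under its middle. To be left alone.
- coax_attenuator: Black finned coaxial attenuator, 58 mm long and 20 mm thick, lying on the bench near the fixture; origin under its middle. To be left alone.
- spacer_block: Dark slate-coloured spacer block 30x30x28 mm, standing on the panel; origin under its middle. To be left alone.

How it is judged:
By the outcome, as a careful person would: the job done as asked, in the order asked, and still so for the second after the job is handed in, while the arm keeps its last pose, push and grip.
It also fails if it takes over 69 s, if anything falls off the work surface, if the arm or the gripper's body presses on something with over 40 N, if the wrist force passes 120 N, or if a joint passes its speed limit or range.

## Working session

There is one attempt and no reset: what is moved stays moved. The work goes in short steps, Python scripts to look and compute and a tool call to move; the robot and the scene stay as the last step left them, time stands still between calls to the robot, and variables do not carry over. Pictures are saved under pics/ and viewed, about 8 in all and at most 12, crops included, and the job is handed in when it is done.

Besides the shell and the picture viewer there is one more tool, called as name(argument=value, ...) on one line, values as JSON. arm_command: Moves the arm, as the interface text tells. Its arguments: {"type":"object","properties":{"plan":{"type":"array","items":{"type":"array","items":{"type":"array","items":{"type":"number"}}}},"jaw":{"type":"number"},"newtons":{"type":"number"}},"required":["plan"]}

```bash
mkdir -p pics; ls; cat > h.py <<'E'
import numpy as np, cv2
from rig import sensors, get_image, workorder
def grab(n,f):
    g=get_image(n); cv2.imwrite('pics/'+f+'.png',g['img'][:,:,::-1]); np.savez('pics/'+f+'.npz',**{k:np.array(v) for k,v in g.items()}); return g
def ld(f): return dict(np.load('pics/'+f+'.npz'))
def ray(g,u,v):
    d=np.array([(u-g['cx'])/g['fx'],-(v-g['cy'])/g['fy'],-1.]); T=np.array(g['T']); return T[:3,3],T[:3,:3]@d
def onz(g,u,v,z):
    o,d=ray(g,u,v); return o+d*(z-o[2])/d[2]
def proj(g,p):
    T=np.array(g['T']); c=T[:3,:3].T@(np.array(p)-T[:3,3]); return g['cx']+g['fx']*c[0]/-c[2], g['cy']-g['fy']*c[1]/-c[2]
E
python3 - <<'E'
from h import *
for n in ['scene','top','wrist']:
    g=grab(n,n+'0'); print(n,g['fx'],g['cx'],g['cy'],[k for k in g],np.round(g['T'],3).tolist())
s=sensors.observe();print(s)
E
```

```text
pics
scene 393.01710151116333 318.7063388840091 200.40733009917324 ['img', 'fx', 'fy', 'cx', 'cy', 'T'] [[0.895, 0.291, -0.337, 0.263], [-0.445, 0.616, -0.65, -0.616], [0.018, 0.732, 0.681, 0.722], [0.0, 0.0, 0.0, 1.0]]
top 381.9354167166021 315.75932030251766 202.74636185451004 ['img', 'fx', 'fy', 'cx', 'cy', 'T'] [[0.07, 0.974, -0.216, 0.345], [-0.998, 0.069, -0.011, -0.019], [0.005, 0.216, 0.976, 1.242], [0.0, 0.0, 0.0, 1.0]]
wrist 339.50520357169853 322.89006554453175 200.0586767231349 ['img', 'fx', 'fy', 'cx', 'cy', 'T'] [[0.376, -0.892, -0.252, 0.141], [0.927, 0.362, 0.103, 0.536], [-0.001, -0.272, 0.962, 0.373], [0.0, 0.0, 0.0, 1.0]]
{'time_s': 0.15, 'q': array([ 5.56176331e+01,  2.18320764e+01,  7.43693370e+01,  2.75048847e-04,
        8.38593442e+01, -1.23353050e+01]), 'qvel': array([-0.03750799, -0.05283058, -0.21898259,  0.02096951,  0.09357385,
       -0.07691155]), 'joint_efforts': array([ 2.05320743e-03, -4.48622882e+01, -2.31345677e+01, -1.48458062e-04,
        3.74587078e-03, -2.08023039e-05]), 'position': array([0.20632886, 0.50960718, 0.23128609]), 'tool_rot': array([[-6.02772334e-04,  3.75368208e-01,  9.26875582e-01],
       [-8.72456220e-04,  9.26875200e-01, -3.75368621e-01],
       [-9.99999438e-01, -1.03492019e-03, -2.31202400e-04]]), 'ft_force': array([-0.66627536,  0.57482194,  0.24837977]), 'wrist_torque': array([-0.0190586 ,  0.0219356 ,  0.00402473]), 'grip_width': 0.08571527830200829}
```

View pics/top0.png

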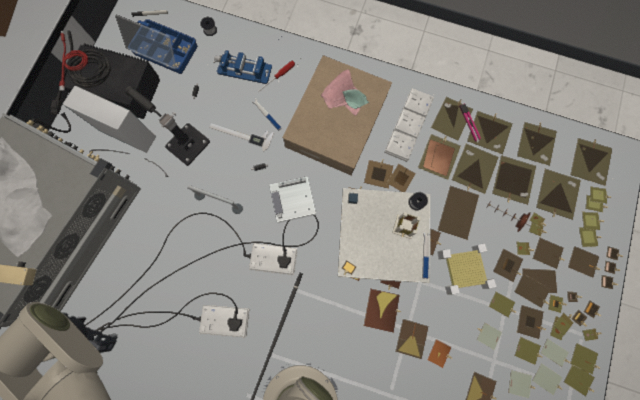

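View pics/scene0.png

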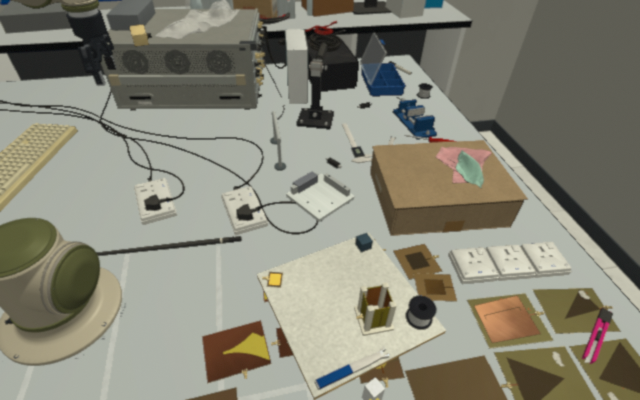

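```bash
python3 - <<'E'
from h import *
a=cv2.imread('pics/top0.png')[160:290,180:440]; cv2.imwrite('pics/tc.png',cv2.resize(a,None,fx=3,fy=3,interpolation=cv2.INTER_CUBIC))
a=cv2.imread('pics/scene0.png')[110:350,245:455]; cv2.imwrite('pics/sc.png',cv2.resize(a,None,fx=2.5,fy=2.5,interpolation=cv2.INTER_CUBIC))
t=ld('top0');s=ld('scene0')
for n,u,v,z in [('fix',292,198,.03),('rail',215,198,.05),('tower',407,225,.05),('spool',418,201,.05),('block',353,198,.03)]: print(n,onz(t,u,v,z).round(3))
E
```

```text
fix [0.624 0.072 0.03 ]
rail [0.602 0.317 0.05 ]
tower [ 0.557 -0.299  0.05 ]
spool [ 0.638 -0.332  0.05 ]
block [ 0.638 -0.126  0.03 ]
```

View pics/tc.png

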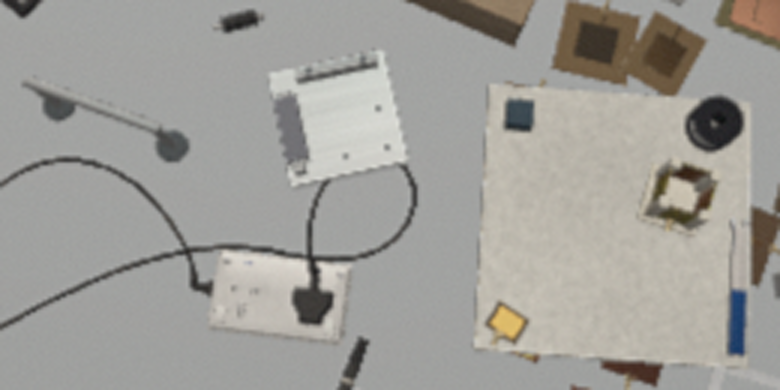

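View pics/sc.png

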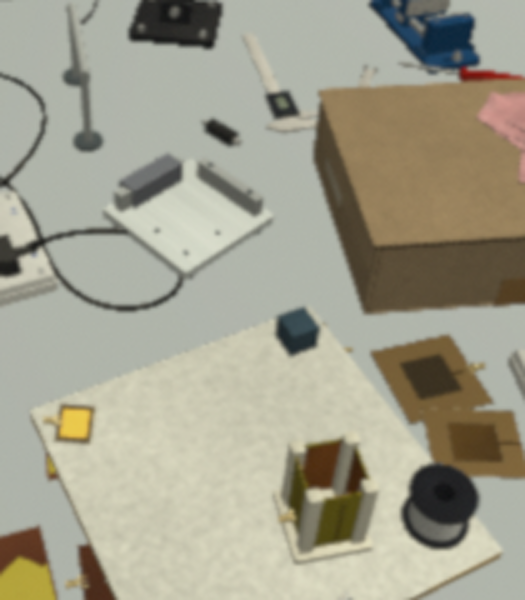

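```bash
cat >> h.py <<'E'
from scipy.spatial.transform import Rotation as R
def Rd(psi):
    c,s=np.cos(np.radians(psi)),np.sin(np.radians(psi)); return np.array([[0,-s,c],[0,c,s],[-1,0,0.]])
def togo(p,psi):
    s=sensors.observe(); A=s['tool_rot']; p=np.array(p)
    d=A.T@(p-s['position'])/.025; w=R.from_matrix(A.T@Rd(psi)).as_rotvec(degrees=True)/6
    print('t',s['time_s'],'row',d.round(2),w.round(2),'q',s['q'].round(0),'F',s['ft_force'].round(1),'w',s['grip_width'])
E
python3 -c "
from h import *
togo([.56,.19,.27],0)"
```

```text
t 0.15 row [-1.55 -6.54 17.91] [-3.67 -0.    0.01] q [ 56.  22.  74.   0.  84. -12.] F [-0.7  0.6  0.2] w 0.08571527830200829
```

arm_command(plan=[[[-1.55, -6.5, 17.9, -3.7, 0, 0], [-1.55, -6.5, 17.9, -3.7, 0, 0], [-1.55, -6.5, 17.9, -3.7, 0, 0], [-1.55, -6.5, 17.9, -3.7, 0, 0], [-1.55, -6.5, 17.9, -3.7, 0, 0], [-1.55, -6.5, 17.9, -3.7, 0, 0], [-1.55, -6.5, 17.9, -3.7, 0, 0], [-1.55, -6.5, 17.9, -3.7, 0, 0], [-1.55, -6.5, 17.9, -3.7, 0, 0], [-1.55, -6.5, 17.9, -3.7, 0, 0]]])

```text
time_s: 1.15
position: [0.562, 0.1888, 0.2703]
tool_rot: [[-0.0, -0.001, 1.0], [-0.0, 1.0, 0.001], [-1.0, -0.0, -0.0]]
ft_force: [0.3, 0.5, -0.4]
grip_width: 0.0853
```

arm_command(plan=[[[0, 0, 0, 0, 0, 0], [0, 0, 0, 0, 0, 0], [0, 0, 0, 0, 0, 0]]])

```text
time_s: 1.45
position: [0.5595, 0.1918, 0.2704]
tool_rot: [[-0.001, -0.004, 1.0], [0.0, 1.0, 0.004], [-1.0, 0.0, -0.001]]
ft_force: [0.5, 0.2, -0.3]
grip_width: 0.0854
```

```bash
python3 -c "
from h import *
g=grab('wrist','w1'); print(np.round(g['T'],3).tolist())
togo([.56,.19,.27],0)"
```

```text
[[-0.003, -0.962, -0.272, 0.489], [1.0, -0.002, -0.001, 0.192], [0.0, -0.272, 0.962, 0.412], [0.0, 0.0, 0.0, 1.0]]
t 1.5 row [ 0.02 -0.08  0.02] [ 0.04 -0.   -0.  ] q [  7.  25.  63.   0.  92. -83.] F [-0.   0.1 -0.1] w 0.08529945846229985
```

View pics/w1.png

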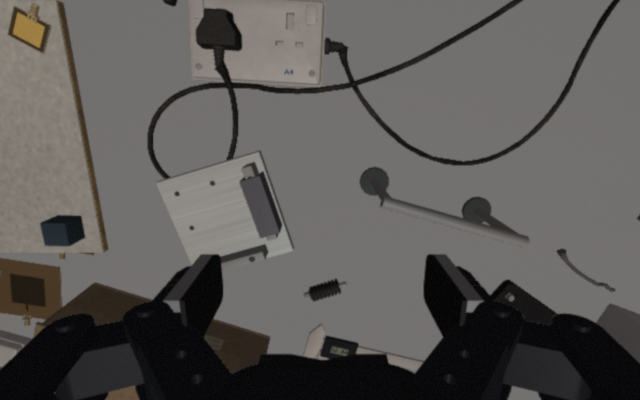

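```bash
python3 - <<'E'
from h import *
g=ld('w1'); im=g['img'][:,:,::-1].copy(); gr=cv2.cvtColor(im,cv2.COLOR_BGR2GRAY)
print(gr[150:270:8,228:300:6])
# plate mask
m=((gr>150)*255).astype(np.uint8); m[:, :140]=0; m[:140]=0; m[290:]=0; m[:,310:]=0
a=cv2.resize(im[140:280,150:300],None,fx=3.4,fy=3.4,interpolation=cv2.INTER_CUBIC)
b=cv2.resize(im[160:260,355:535],None,fx=2.2,fy=2.2,interpolation=cv2.INTER_CUBIC)
o=np.zeros((476,800,3),np.uint8); o[:a.shape[0],:a.shape[1]]=a; b=b[:,:800-a.shape[1]]; o[:b.shape[0],a.shape[1]:a.shape[1]+b.shape[1]]=b
cv2.imwrite('pics/w1c.png',o); print(a.shape)
E
```

```text
[[109  35 113 114 114  99 114 113 113 113 112 113]
 [ 30  91 133 137 135 139 108 114 115 112 114 114]
 [137 137 140  69  50 139  88 113 112 113 114 113]
 [140 141 143 110 110  43  99 112 113 114 114 113]
 [141 143  81  72  73  72  31  74 113 113 113 114]
 [134 139 142  73  74  74  58 119 113 114 113 114]
 [139 141 143  81  73  74  75  30  69 113 113 114]
 [142 141 145 138  74  75  75  51 122 113 114 112]
 [140 140 142 143  84  75  77  76  31  79 114 112]
 [140 135 135 140 141  76  77  76  45 123 114 113]
 [138 136 142 140 141  82  76  77  77 143  91 114]
 [143 143 144 144 140 140 141 114 128 146 123 114]
 [138 139 141 140 139  75  47 147 144 145 146 103]
 [ 94  49  47  47  79 111  50 150 147 122 113 114]
 [104 111 115 117 100 113 114 114 114 114 115 115]]
(476, 510, 3)
```

View pics/w1c.png

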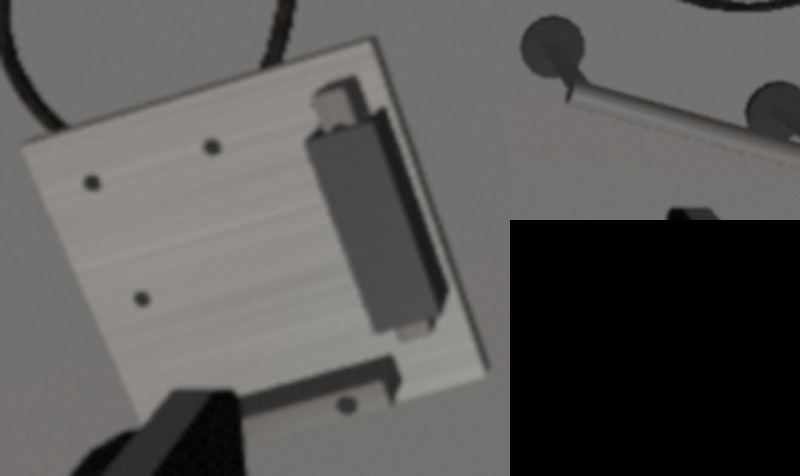

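```bash
python3 - <<'E'
from h import *
g=ld('w1'); gr=cv2.cvtColor(g['img'],cv2.COLOR_RGB2GRAY)
m=np.zeros_like(gr); sub=(gr>=64)&(gr<=86); m[165:250,236:285]=sub[165:250,236:285]*255
m=cv2.morphologyEx(m,cv2.MORPH_OPEN,np.ones((3,3)))
c=max(cv2.findContours(m,0,1)[0],key=cv2.contourArea)[:,0,:]
P=np.array([onz(g,u,v,.050)[:2] for u,v in c])*1000
(cx,cy),wh,a=cv2.minAreaRect(P.astype(np.float32)); print('guard',cx,cy,wh,a)
M=cv2.moments(m,True); print('cent',onz(g,M['m10']/M['m00'],M['m01']/M['m00'],.05))
k=[(150+22/3.4,140+150/3.4),(150+372/3.4,140+38/3.4),(150+488/3.4,140+372/3.4)]
Q=np.array([onz(g,u,v,.022)[:2] for u,v in k])*1000; print(Q.round(1))
e=Q[0]-Q[1]; f=Q[2]-Q[1]; print(np.linalg.norm(e),np.linalg.norm(f),'ang y',np.degrees(np.arctan2(-e[1],-e[0]))-90,'ang x',np.degrees(np.arctan2(f[1],f[0])), 'ctr',(Q[0]+Q[2])/2)
print(gr[188:260:2,[395,430,470,510]].T)
E
```

```text
guard 600.6303100585938 121.87509155273438 (68.40589141845703, 22.479501724243164) 16.690988540649414
cent [0.5993081  0.12168187 0.05      ]
[[580.6  -3.6]
 [541.5 119.5]
 [663.5 156.1]]
129.22996150911123 127.44729935875093 ang y 17.60479316282033 ang x 16.689638543467293 ctr [622.04720509  76.25085679]
[[112 113 113 113 112 102  62  80 100 117 112 111 111 113 114 113 113 113
  114 114 113 114 114 113 113 114 114 114 113 113 114 114 114 113 114 114]
 [113 113 114 114 113 113 113 112 113 114  94  60  78  98 113 115 109 113
  113 114 114 114 113 113 112 114 113 114 114 114 113 114 113  67   7   2]
 [113 113 112 113 113  75  36  48  50  48  50  51  49  48  53  51  52  65
   84 100 113 114 108 113 113 114 114 114 113 114 115 113 115 114 115 114]
 [112 114 115 112 113 114 112 113 112 113 114 113 114 114 113 112 113 114
  112 111  75  47  53  71  90 103 111 112 112 113 113 114 114 113 113 114]]
```

```bash
python3 - <<'E'
from h import *
g=ld('w1'); gr=cv2.cvtColor(g['img'],cv2.COLOR_RGB2GRAY)
for x0,x1,y0,y1 in [(355,395,160,200),(455,497,190,226)]:
    m=np.zeros_like(gr); m[y0:y1,x0:x1]=((gr<85)*255)[y0:y1,x0:x1]
    c=max(cv2.findContours(m,0,1)[0],key=cv2.contourArea); print(cv2.boundingRect(c))
    c=c[:,0,:]; c=c[(c[:,0]<c[:,0].min()+18)] if 0 else c
    print(cv2.fitEllipse(c))
for u,v in [(374,181),(476,209)]: print(onz(g,u,v,.003).round(4))
for u,v in [(395,204.5),(430,214.5),(510,235),(383,202),(527,240)]: print(u,v,onz(g,u,v,.1).round(4))
# same bar in top view
t=ld('top0')
for u,v in [(180+25/3,160+83/3),(180+172/3,160+133/3)]: print('top',onz(t,u,v,.1).round(4))
for u,v in [(180+58/3,160+104/3),(180+172/3,160+146/3)]: print('topdisc',onz(t,u,v,.003).round(4))
E
```

```text
(360, 167, 35, 33)
((375.9503479003906, 183.02471923828125), (26.463088989257812, 38.2921028137207), 134.65296936035156)
(455, 197, 42, 29)
((476.5604553222656, 212.5528564453125), (28.977386474609375, 39.66173553466797), 101.09395599365234)
[0.5804 0.2555 0.003 ]
[0.6162 0.3858 0.003 ]
395 204.5 [0.5818 0.2616 0.1   ]
430 214.5 [0.5918 0.2961 0.1   ]
510 235 [0.6128 0.3767 0.1   ]
383 202 [0.5793 0.25   0.1   ]
527 240 [0.618  0.3944 0.1   ]
top [0.6176 0.3887 0.1   ]
top [0.5759 0.2321 0.1   ]
topdisc [0.6194 0.3834 0.003 ]
topdisc [0.5809 0.2518 0.003 ]
```

```bash
python3 -c "
from h import *
togo([.6,.1225,.09],17);togo([.6,.1225,.062],17)"
```

```text
t 1.5 row [ 7.22 -2.79  1.61] [-2.8 -0.  -0. ] q [  7.  25.  63.   0.  92. -83.] F [-0.   0.1 -0.1] w 0.08529945846229985
t 1.5 row [ 8.34 -2.79  1.61] [-2.8 -0.  -0. ] q [  7.  25.  63.   0.  92. -83.] F [-0.   0.1 -0.1] w 0.08529945846229985
```

arm_command(plan=[[[3, -2.8, 1.6, -2.8, 0, 0], [3, -2.8, 1.6, -2.8, 0, 0], [5, -2.8, 1.6, -2.8, 0, 0], [6.5, -2.8, 1.6, -2.8, 0, 0], [7.2, -2.8, 1.6, -2.8, 0, 0], [7.8, -2.8, 1.6, -2.8, 0, 0], [8.3, -2.8, 1.6, -2.8, 0, 0], [8.3, -2.8, 1.6, -2.8, 0, 0], [8.3, -2.8, 1.6, -2.8, 0, 0]]], jaw=0)

```text
time_s: 2.4
position: [0.6005, 0.1217, 0.0636]
tool_rot: [[0.001, -0.292, 0.956], [0.0, 0.956, 0.292], [-1.0, -0.0, 0.001]]
ft_force: [0.2, 0.4, 0.0]
grip_width: 0.0854
```

arm_command(plan=[[[0, 0, 0, 0, 0, 0], [0, 0, 0, 0, 0, 0], [0, 0, 0, 0, 0, 0], [0, 0, 0, 0, 0, 0], [0, 0, 0, 0, 0, 0], [0, 0, 0, 0, 0, 0], [0, 0, 0, 0, 0, 0], [0, 0, 0, 0, 0, 0]]], jaw=1, newtons=25)

```text
time_s: 3.2
position: [0.6004, 0.1213, 0.0629]
tool_rot: [[-0.0, -0.292, 0.957], [-0.0, 0.957, 0.292], [-1.0, 0.0, -0.0]]
ft_force: [0.5, 0.4, -0.8]
grip_width: -0.0002
```

```bash
python3 -c "
from h import *
togo([.6,.1225,.062],17)"
```

```text
t 3.2 row [ 0.04  0.05 -0.  ] [-0.01 -0.   -0.  ] q [   0.   37.   77.   -0.   66. -107.] F [ 0.5  0.4 -0.8] w -0.00022626138737486865
```

```bash
python3 -c "
from h import *
g=grab('wrist','w2'); s=grab('scene','s2')
a=cv2.imread('pics/s2.png')[140:240,260:400]; b=cv2.imread('pics/w2.png')[:,100:560]
a=cv2.resize(a,(336,240),interpolation=cv2.INTER_CUBIC); o=np.zeros((400,800,3),np.uint8); o[:,:460]=b; o[:240,462:798]=a; cv2.imwrite('pics/c2.png',o); print(np.round(g['T'],3).tolist())"
```

```text
[[-0.291, -0.921, -0.261, 0.533], [0.957, -0.28, -0.079, 0.102], [0.0, -0.273, 0.962, 0.205], [0.0, 0.0, 0.0, 1.0]]
```

View pics/c2.png

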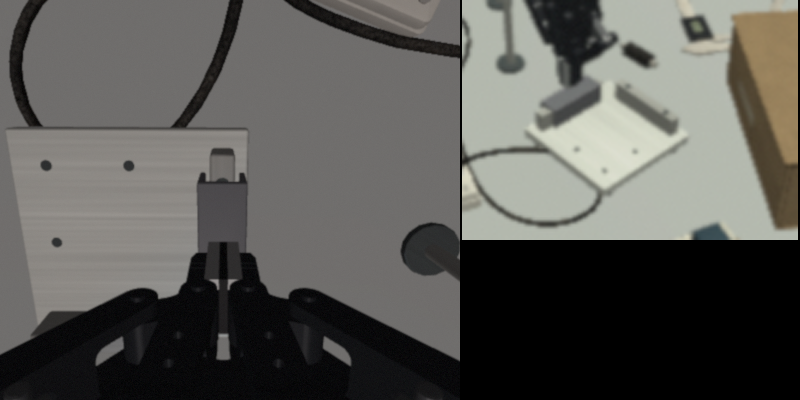

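```bash
python3 -c "
from h import *
w=ld('w2');s=ld('s2')
f=lambda u,v:(u-100,v); k=lambda u,v:(462+(u-260)*2.4,(v-140)*2.4)
for n,p in [('nearend top',(.5665,.1118,.05)),('tip',(.6004,.1213,.038)),('grasp',(.6004,.1213,.057)),('farend',(.6335,.132,.05)),('tip hi',(.6004,.1213,.06))]: print(n,np.round(f(*proj(w,p))),np.round(k(*proj(s,p))))
print(onz(w,100+222,180,.05))
"
```

```text
nearend top [223. 182.] [544. 104.]
tip [221. 242.] [569.  99.]
grasp [221. 257.] [568.  86.]
farend [222. 312.] [591.  77.]
tip hi [221. 260.] [568.  84.]
[0.56584623 0.11123456 0.05      ]
```

```bash
python3 -c "
from h import *
w=ld('w2');s=ld('s2')
k=lambda u,v:(462+(u-260)*2.4,(v-140)*2.4)
for z in [.038,.045,.05,.055,.06]:
  for d in [-.011,.011]:
    p=(.6004+d*.956,.1213+d*.292,z); print(z,d,np.round(proj(w,p)),np.round(k(*proj(s,p))))
a=cv2.resize(cv2.imread('pics/s2.png')[140:200,275:335],None,fx=6,fy=6,interpolation=cv2.INTER_CUBIC)
b=cv2.resize(cv2.imread('pics/w2.png')[160:260,280:360],None,fx=4,fy=4,interpolation=cv2.INTER_CUBIC)
o=np.zeros((400,690,3),np.uint8);o[:360,:360]=a;o[:,365:685]=b;cv2.imwrite('pics/c3.png',o)
"
```

```text
0.038 -0.011 [321. 222.] [561. 103.]
0.038 0.011 [321. 261.] [576.  95.]
0.045 -0.011 [321. 227.] [561.  98.]
0.045 0.011 [321. 267.] [576.  90.]
0.05 -0.011 [321. 230.] [561.  95.]
0.05 0.011 [321. 271.] [576.  86.]
0.055 -0.011 [321. 234.] [561.  91.]
0.055 0.011 [321. 276.] [576.  83.]
0.06 -0.011 [321. 238.] [561.  88.]
0.06 0.011 [321. 281.] [576.  79.]
```

View pics/c3.png

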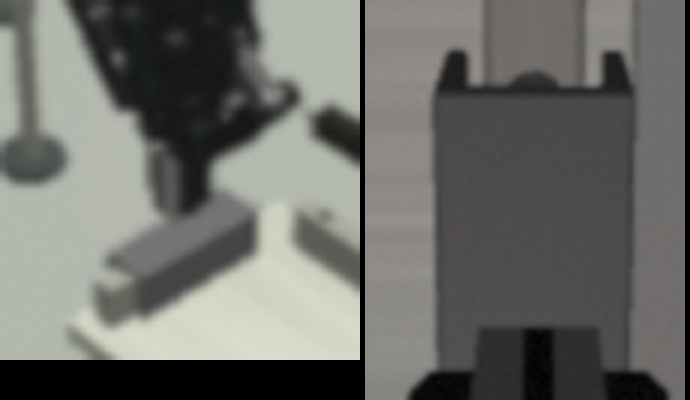

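arm_command(plan=[[[0, 0.03, 0, 0, 0, 0], [0, 0.03, 0, 0, 0, 0], [0, 0.03, 0, 0, 0, 0], [0, 0.03, 0, 0, 0, 0], [0, 0.03, 0, 0, 0, 0], [0, 0.03, 0, 0, 0, 0], [0.2, 0.03, 0, 0, 0, 0], [0.4, 0.03, 0, 0, 0, 0], [0.6, 0.03, 0, 0, 0, 0]]], jaw=0)

```text
time_s: 4.2
position: [0.6, 0.122, 0.0473]
tool_rot: [[-0.001, -0.292, 0.957], [-0.0, 0.957, 0.292], [-1.0, 0.0, -0.0]]
ft_force: [0.1, 0.2, -0.5]
grip_width: 0.0853
```

arm_command(plan=[[[0.1, 0, 0, 0, 0, 0], [0.2, 0, 0, 0, 0, 0], [0.2, 0, 0, 0, 0, 0], [0.2, 0, 0, 0, 0, 0]]])

```text
time_s: 4.6
position: [0.6003, 0.122, 0.043]
tool_rot: [[0.0, -0.292, 0.957], [0.0, 0.957, 0.292], [-1.0, -0.0, 0.0]]
ft_force: [-0.3, -0.2, 0.2]
grip_width: 0.0855
```

```bash
python3 -c "
from h import *
w=grab('wrist','w3');s=grab('scene','s3')
togo([.6,.1225,.062],17)
a=cv2.resize(cv2.imread('pics/s3.png')[130:190,265:335],None,fx=5,fy=5,interpolation=cv2.INTER_CUBIC)
b=cv2.imread('pics/w3.png')[120:400,110:550]
o=np.zeros((300,800,3),np.uint8);o[:300,:350]=a;o[:280,355:795]=b;cv2.imwrite('pics/c4.png',o)
"
```

```text
t 4.7 row [-0.75  0.02 -0.01] [-0.01  0.    0.  ] q [   0.   39.   78.   -0.   63. -107.] F [ 0.6 -0.5  0.1] w 0.08496026906989304
```

View pics/c4.png

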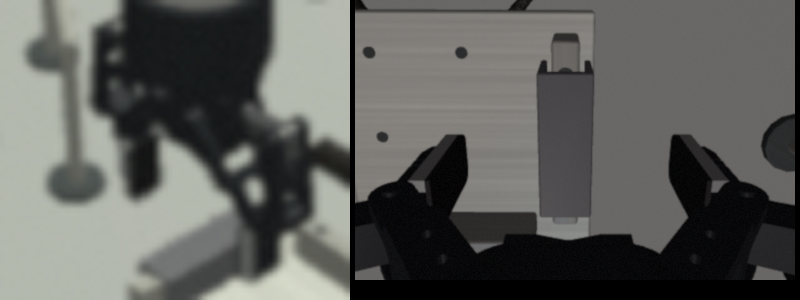

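arm_command(plan=[[[0.1, 0, 0, 0, 0, 0], [0.2, 0, 0, 0, 0, 0], [0.2, 0, 0, 0, 0, 0]]])

```text
time_s: 5.0
position: [0.6, 0.122, 0.0375]
tool_rot: [[-0.001, -0.292, 0.957], [0.0, 0.957, 0.292], [-1.0, 0.0, -0.001]]
ft_force: [-0.2, 0.1, -1.0]
grip_width: 0.0852
```

arm_command(plan=[[[0, 0, 0, 0, 0, 0], [0, 0, 0, 0, 0, 0], [0, 0, 0, 0, 0, 0], [0, 0, 0, 0, 0, 0], [0, 0, 0, 0, 0, 0], [0, 0, 0, 0, 0, 0], [0, 0, 0, 0, 0, 0]]], jaw=1, newtons=25)

```text
time_s: 5.7
position: [0.6003, 0.122, 0.0382]
tool_rot: [[0.0, -0.292, 0.957], [-0.0, 0.957, 0.292], [-1.0, -0.0, 0.0]]
ft_force: [0.8, 0.6, 1.9]
grip_width: 0.0229
```

```bash
python3 -c "
from h import *
togo([.599,.3215,.17],75)"
```

```text
t 5.7 row [-5.27  7.65  2.28] [-9.67  0.    0.  ] q [   0.   39.   79.   -0.   63. -107.] F [0.8 0.6 1.9] w 0.022910568129461874
```

arm_command(plan=[[[-1, 0, 0, 0, 0, 0], [-2.5, 0, 0, 0, 0, 0], [-4, 0, 0, 0, 0, 0], [-5.3, 0.5, 0, -1, 0, 0], [-5.3, 2, 0.6, -2.4, 0, 0], [-5.3, 3.5, 1, -3.8, 0, 0], [-5.3, 5, 1.5, -5.2, 0, 0], [-5.3, 6.5, 2, -6.6, 0, 0], [-5.3, 7.65, 2.3, -8, 0, 0], [-5.3, 7.65, 2.3, -9.4, 0, 0]]])

```text
time_s: 6.7
position: [0.5983, 0.3254, 0.1696]
tool_rot: [[-0.001, -0.961, 0.277], [0.001, 0.277, 0.961], [-1.0, 0.001, 0.0]]
ft_force: [-0.1, -0.5, -0.9]
grip_width: 0.0234
```

arm_command(plan=[[[0, 0, 0, -0.27, 0, 0], [0, 0, 0, -0.27, 0, 0], [0, 0, 0, -0.27, 0, 0]]])

```text
time_s: 7.0
position: [0.5996, 0.321, 0.1705]
tool_rot: [[-0.0, -0.965, 0.263], [-0.0, 0.263, 0.965], [-1.0, 0.0, -0.0]]
ft_force: [-0.5, -0.6, -0.3]
grip_width: 0.0232
```

```bash
python3 -c "
from h import *
w=grab('wrist','w5');s=grab('scene','s5');t=grab('top','t5')
togo([.599,.3215,.105],75)
k=cv2.INTER_CUBIC
a=cv2.resize(cv2.imread('pics/s5.png')[90:180,240:330],None,fx=4,fy=4,interpolation=k)
b=cv2.imread('pics/w5.png')[:,100:540]
o=np.zeros((400,800,3),np.uint8);o[:360,:360]=a;o[:400,360:]=b;cv2.imwrite('pics/c5.png',o)
"
```

```text
t 7.15 row [2.62 0.03 0.01] [-0.03 -0.   -0.  ] q [  18.   38.   57.   -0.   86. -147.] F [-0.2  0.4 -0.6] w 0.023231136776286913
```

View pics/c5.png

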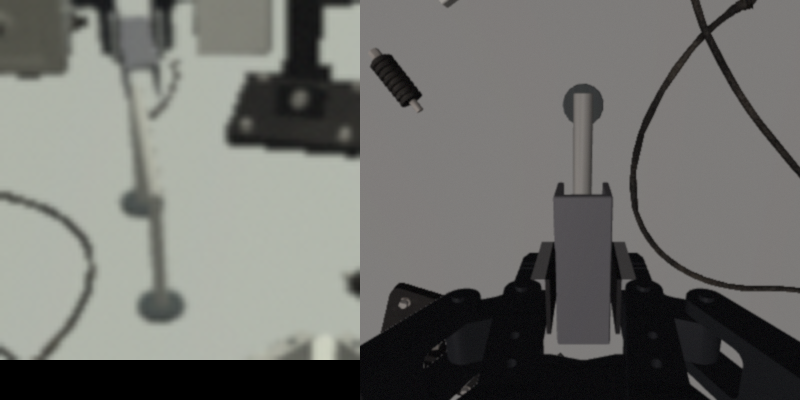

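arm_command(plan=[[[0.7, 0, 0, 0, 0, 0], [1.3, 0, 0, 0, 0, 0], [1.8, 0, 0, 0, 0, 0], [2.2, 0, 0, 0, 0, 0], [2.5, 0, 0, 0, 0, 0], [2.7, 0, 0, 0, 0, 0], [2.75, 0, 0, 0, 0, 0], [2.8, 0, 0, 0, 0, 0], [2.8, 0, 0, 0, 0, 0]]])

```text
time_s: 8.05
position: [0.5996, 0.3218, 0.1008]
tool_rot: [[0.001, -0.966, 0.259], [0.0, 0.259, 0.966], [-1.0, -0.0, 0.0]]
ft_force: [0.8, -0.2, -0.3]
grip_width: 0.0235
```

arm_command(plan=[[[0.04, 0, 0, 0, 0, 0], [0.08, 0, 0, 0, 0, 0], [0.08, 0, 0, 0, 0, 0]]])

```text
time_s: 8.35
position: [0.5994, 0.3217, 0.0984]
tool_rot: [[-0.0, -0.966, 0.259], [-0.0, 0.259, 0.966], [-1.0, 0.0, -0.0]]
ft_force: [0.7, -0.1, -1.2]
grip_width: 0.023
```

arm_command(plan=[[[0.04, 0, 0, 0, 0, 0], [0.08, 0, 0, 0, 0, 0], [0.08, 0, 0, 0, 0, 0]]])

```text
time_s: 8.65
position: [0.5996, 0.3217, 0.0981]
tool_rot: [[0.001, -0.966, 0.259], [0.0, 0.259, 0.966], [-1.0, -0.001, 0.001]]
ft_force: [-3.2, -1.6, 8.9]
grip_width: 0.0236
```

arm_command(plan=[[[0.04, 0, 0, 0, 0, 0], [0.06, 0, 0, 0, 0, 0], [0.06, 0, 0, 0, 0, 0]]])

```text
time_s: 8.95
position: [0.5996, 0.3217, 0.098]
tool_rot: [[0.003, -0.966, 0.259], [0.0, 0.259, 0.966], [-1.0, -0.002, 0.001]]
ft_force: [-6.5, -4.4, 16.2]
grip_width: 0.0232
```

arm_command(plan=[[[-0.12, 0, 0, 0, 0, 0], [-0.13, 0, 0, 0, 0, 0], [-0.13, 0, 0, 0, 0, 0]]])

```text
time_s: 9.25
position: [0.5995, 0.3217, 0.0981]
tool_rot: [[0.0, -0.966, 0.259], [0.0, 0.259, 0.966], [-1.0, -0.0, 0.0]]
ft_force: [-0.7, -0.6, 2.5]
grip_width: 0.0234
```

arm_command(plan=[[[0, 0, 0, 0, 0, 0], [0, 0, 0, 0, 0, 0], [0, 0, 0, 0, 0, 0], [0, 0, 0, 0, 0, 0], [0, 0, 0, 0, 0, 0], [0, 0, 0, 0, 0, 0], [-1, 0, 0, 0, 0, 0], [-2, 0, 0, 0, 0, 0], [-3, 0, 0, 0, 0, 0], [-5, 0, 0, 0, 0, 0]]], jaw=0)

```text
time_s: 10.25
position: [0.5983, 0.3213, 0.2211]
tool_rot: [[-0.007, -0.966, 0.259], [-0.002, 0.259, 0.966], [-1.0, 0.006, -0.004]]
ft_force: [0.7, 0.8, -0.2]
grip_width: 0.0854
```

```bash
python3 - <<'E'
from h import *
w=grab('wrist','w6')
gr=cv2.cvtColor(w['img'],cv2.COLOR_RGB2GRAY)
m=np.zeros_like(gr); m[60:330,270:375]=(((gr>=60)&(gr<=92))*255)[60:330,270:375]
m=cv2.morphologyEx(m,cv2.MORPH_OPEN,np.ones((3,3)))
c=max(cv2.findContours(m,0,1)[0],key=cv2.contourArea)[:,0,:]
P=np.array([onz(w,u,v,.110)[:2] for u,v in c])*1000
print('guard',cv2.minAreaRect(P.astype(np.float32)),cv2.boundingRect(c))
# tower in existing images: mask by colour in top: use scene0/top0 pixel
t=ld('top0')
print('tower foot rough',[onz(t,180+x/3,160+y/3,.018).round(4).tolist() for x,y in [(662,150),(640,213),(697,232),(718,168)]])
togo([.50,-.20,.27],-20)
E
```

```text
guard ((603.4617309570312, 339.0287780761719), (103.60598754882812, 25.252098083496094), 75.5113296508789) (303, 154, 34, 126)
tower foot rough [[0.6113, -0.2845, 0.018], [0.5403, -0.2624, 0.018], [0.5241, -0.324, 0.018], [0.5956, -0.3458, 0.018]]
t 10.3 row [ -1.59  -1.53 -21.21] [15.83  0.12  0.02] q [  18.   35.   50.   -0.   93. -147.] F [-0.9  0.2  8.6] w 0.08515406665509666
```

```bash
python3 - <<'E'
from h import *
togo([.51,-.285,.27],-17)
E
```

```text
t 10.3 row [ -1.6   -2.8  -24.39] [15.33  0.12  0.02] q [  18.   35.   50.   -0.   93. -147.] F [-0.9  0.2  8.6] w 0.08515406665509666
```

arm_command(plan=[[[-1.6, -2.8, -24.4, 15.3, 0, 0], [-1.6, -2.8, -24.4, 15.3, 0, 0], [-1.6, -2.8, -24.4, 15.3, 0, 0], [-1.6, -2.8, -24.4, 15.3, 0, 0], [-1.6, -2.8, -24.4, 15.3, 0, 0], [-1.6, -2.8, -24.4, 15.3, 0, 0], [-1.6, -2.8, -24.4, 15.3, 0, 0], [-1.6, -2.8, -24.4, 15.3, 0, 0], [-1.6, -2.8, -24.4, 15.3, 0, 0], [-1.6, -2.8, -24.4, 15.3, 0, 0]]])

```text
time_s: 11.3
position: [0.5252, -0.1737, 0.2561]
tool_rot: [[0.001, 0.196, 0.981], [-0.0, 0.981, -0.196], [-1.0, -0.0, 0.001]]
ft_force: [1.2, 0.3, -1.0]
grip_width: 0.0856
```

```bash
python3 - <<'E'
from h import *
togo([.51,-.285,.27],-17)
E
```

```text
t 11.3 row [-0.55 -4.48  0.28] [0.95 0.01 0.  ] q [ -31.   21.   71.    0.   88. -109.] F [ 1.2  0.3 -1. ] w 0.0856081656031881
```

arm_command(plan=[[[-0.55, -4.2, 0.3, 0.95, 0, 0], [-0.55, -4.2, 0.3, 0.95, 0, 0], [-0.55, -4.2, 0.3, 0.95, 0, 0], [-0.55, -4.2, 0.3, 0.95, 0, 0], [-0.55, -4.2, 0.3, 0.95, 0, 0], [-0.55, -4.2, 0.3, 0.95, 0, 0]]])

```text
time_s: 11.9
position: [0.5135, -0.2748, 0.2696]
tool_rot: [[0.0, 0.285, 0.959], [0.0, 0.959, -0.285], [-1.0, 0.0, -0.0]]
ft_force: [0.3, -0.3, -0.3]
grip_width: 0.0854
```

```bash
python3 - <<'E'
from h import *
w=grab('wrist','w7'); s=grab('scene','s7'); t=grab('top','t7')
togo([.51,-.285,.27],-17)
k=cv2.INTER_CUBIC
print(proj(w,(.568,-.304,.018)))
u,v=map(int,proj(w,(.568,-.304,.04)))
u0,v0=u-75,v-70
a=cv2.resize(cv2.imread('pics/w7.png')[v0:v0+140,u0:u0+150],None,fx=3.2,fy=3.2,interpolation=k)
b=cv2.resize(cv2.imread('pics/s7.png')[95:175,240:330],None,fx=3.5,fy=3.5,interpolation=k)
c=cv2.resize(cv2.imread('pics/t7.png')[170:230,180:260],None,fx=3.5,fy=3.5,interpolation=k)
o=np.zeros((500,800,3),np.uint8);o[:448,:480]=a;o[:280,483:798]=b;o[285:495,500:780]=c;cv2.imwrite('pics/c7.png',o);print(u0,v0)
E
```

```text
t 12.05 row [-0.02 -0.41 -0.02] [0.07 0.   0.  ] q [ -40.   24.   65.    0.   91. -113.] F [ 1.  -0.5 -0.3] w 0.08490589120394564
(np.float64(312.4855666340417), np.float64(215.5093892929381))
236 151
```

View pics/c7.png

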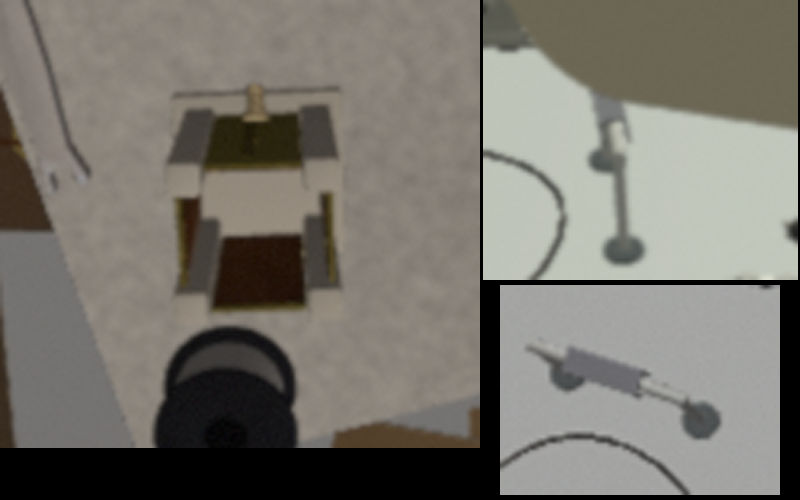

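```bash
python3 - <<'E'
from h import *
w=ld('w7'); f=lambda x,y,z: onz(w,236+x/3.2,151+y/3.2,z)
L,Rr=f(172,95,.018),f(340,91,.018); d=Rr-L; print(L,Rr,np.linalg.norm(d)); a=np.degrees(np.arctan2(-d[0],d[1])); print('yaw',a)
n=np.array([np.cos(np.radians(a)),np.sin(np.radians(a)),0]); print('ctr foot',(L+Rr)/2+.032*n)
pts=[f(165,166,.092),f(342,164,.092),f(342,309,.092),f(177,315,.092)]; print(np.round(pts,4),np.mean(pts,0))
c=np.array([0.5665,-.305]);
a=-15.0
togo([*c,.20],a)
E
```

```text
[ 0.51876408 -0.31704668  0.018     ] [ 0.53510025 -0.25702171  0.018     ] 0.062208255987318155
yaw -15.22466637995842
ctr foot [ 0.55780908 -0.29543754  0.018     ]
[[ 0.5256 -0.3143  0.092 ]
 [ 0.5405 -0.2622  0.092 ]
 [ 0.5867 -0.2752  0.092 ]
 [ 0.5737 -0.3261  0.092 ]] [ 0.55663877 -0.29442509  0.092     ]
t 12.05 row [ 2.78 -0.54  2.37] [-0.26  0.    0.  ] q [ -40.   24.   65.    0.   91. -113.] F [ 1.  -0.5 -0.3] w 0.08490589120394564
```

```bash
python3 - <<'E'
from h import *
togo([.5575,-.295,.042],-15)
E
```

```text
t 12.05 row [ 9.1  -0.26  1.91] [-0.26  0.    0.  ] q [ -40.   24.   65.    0.   91. -113.] F [ 1.  -0.5 -0.3] w 0.08490589120394564
```

arm_command(plan=[[[1, -0.26, 1.9, -0.25, 0, 0], [2.5, -0.26, 1.9, -0.25, 0, 0], [4, -0.26, 1.9, -0.25, 0, 0], [5.5, -0.26, 1.9, -0.25, 0, 0], [7, -0.26, 1.9, -0.25, 0, 0], [8, -0.26, 1.9, -0.25, 0, 0], [8.6, -0.26, 1.9, -0.25, 0, 0], [9, -0.26, 1.9, -0.25, 0, 0], [9.1, -0.26, 1.9, -0.25, 0, 0], [9.1, -0.26, 1.9, -0.25, 0, 0]]])

```text
time_s: 13.05
position: [0.5572, -0.2961, 0.0424]
tool_rot: [[0.001, 0.261, 0.965], [-0.0, 0.965, -0.261], [-1.0, -0.0, 0.001]]
ft_force: [-0.5, -0.8, 0.1]
grip_width: 0.0857
```

arm_command(plan=[[[0, 0, 0, 0, 0, 0], [0, 0, 0, 0, 0, 0], [0, 0, 0, 0, 0, 0], [0, 0, 0, 0, 0, 0], [0, 0, 0, 0, 0, 0], [0, 0, 0, 0, 0, 0]]], jaw=1, newtons=35)

```text
time_s: 13.65
position: [0.5572, -0.2964, 0.0429]
tool_rot: [[0.001, 0.262, 0.965], [-0.001, 0.965, -0.262], [-1.0, -0.001, 0.002]]
ft_force: [-0.7, -1.0, 5.6]
grip_width: 0.0501
```

```bash
python3 - <<'E'
from h import *
togo([.5575,-.295,.20],-15)
print(sensors.observe()['position'])
c=np.array([622.3,76.4])/1000; a=np.radians(17.); ex=np.array([np.cos(a),np.sin(a)]); ey=np.array([-ex[1],ex[0]])
print('seat',c+.013*ex+.013*ey,'start',c+.003*ex+.003*ey)
togo([*(c+.003*ex+.003*ey),.12],17)
E
```

```text
t 13.65 row [-6.29  0.05  0.01] [-0.03  0.01  0.01] q [ -39.   40.   75.    0.   65. -114.] F [-0.7 -1.   5.6] w 0.050096152220120066
[ 0.55720913 -0.296437    0.04286989]
seat [0.63093113 0.09263279] start [0.6242918  0.08014603]
t 13.65 row [-3.1  15.24 -1.35] [-5.36  0.01  0.01] q [ -39.   40.   75.    0.   65. -114.] F [-0.7 -1.   5.6] w 0.050096152220120066
```

arm_command(plan=[[[-1, 0, 0, 0, 0, 0], [-2.5, 0, 0, 0, 0, 0], [-4, 1, 0, -0.5, 0, 0], [-4.2, 2.8, -0.25, -1, 0, 0], [-4.2, 4.6, -0.4, -1.6, 0, 0], [-4.2, 6.4, -0.6, -2.2, 0, 0], [-4.2, 8.2, -0.75, -2.9, 0, 0], [-4.2, 10, -0.9, -3.5, 0, 0], [-4.2, 11.6, -1.05, -4.1, 0, 0], [-4.2, 13, -1.2, -4.7, 0, 0]]])

```text
time_s: 14.65
position: [0.6128, 0.0276, 0.1467]
tool_rot: [[-0.001, -0.229, 0.973], [0.0, 0.973, 0.229], [-1.0, 0.0, -0.001]]
ft_force: [0.6, -0.6, -1.5]
grip_width: 0.0495
```

```bash
python3 - <<'E'
from h import *
togo([.6243,.0801,.08],17)
E
```

```text
t 14.65 row [2.67 1.94 0.93] [-0.63 -0.01 -0.  ] q [  -8.   32.   71.    0.   77. -112.] F [ 0.6 -0.6 -1.5] w 0.049480839877846225
```

arm_command(plan=[[[0, 1.6, 0.9, -0.65, 0, 0], [0.5, 1.6, 0.9, -0.65, 0, 0], [1.5, 1.75, 0.9, -0.65, 0, 0], [2.3, 1.75, 0.9, -0.65, 0, 0], [2.65, 1.75, 0.9, -0.65, 0, 0], [2.65, 1.75, 0.9, -0.65, 0, 0], [2.65, 1.75, 0.9, -0.65, 0, 0]]])

```text
time_s: 15.35
position: [0.6254, 0.0727, 0.0815]
tool_rot: [[0.001, -0.291, 0.957], [-0.0, 0.957, 0.291], [-1.0, -0.0, 0.001]]
ft_force: [-0.8, 0.8, -1.0]
grip_width: 0.0498
```

```bash
python3 - <<'E'
from h import *
s=sensors.observe(); print(s['wrist_torque'].round(2))
togo([.6243,.0801,.055],17)
E
```

```text
[-0.04 -0.01  0.01]
t 15.35 row [1.06 0.3  0.04] [-0.02  0.01  0.  ] q [  -4.   37.   73.   -0.   70. -111.] F [-0.8  0.8 -1. ] w 0.049804740497626475
```

Lower gently onto the plate.

arm_command(plan=[[[0.4, 0.2, 0, 0, 0, 0], [0.7, 0.2, 0, 0, 0, 0], [0.9, 0.2, 0, 0, 0, 0], [1.0, 0.2, 0, 0, 0, 0], [1.05, 0.2, 0, 0, 0, 0], [1.05, 0.2, 0, 0, 0, 0]]])

```text
time_s: 15.95
position: [0.6236, 0.0778, 0.0544]
tool_rot: [[0.0, -0.291, 0.957], [-0.0, 0.957, 0.291], [-1.0, -0.0, 0.0]]
ft_force: [0.8, -1.0, -0.6]
grip_width: 0.0496
```

arm_command(plan=[[[0.04, 0, 0, 0, 0, 0], [0.08, 0, 0, 0, 0, 0], [0.08, 0, 0, 0, 0, 0]]])

```text
time_s: 16.25
position: [0.6237, 0.0778, 0.0529]
tool_rot: [[0.001, -0.291, 0.957], [-0.0, 0.957, 0.291], [-1.0, -0.0, 0.001]]
ft_force: [-1.2, -0.2, 1.3]
grip_width: 0.0496
```

arm_command(plan=[[[0.04, 0, 0, 0, 0, 0], [0.06, 0, 0, 0, 0, 0], [0.06, 0, 0, 0, 0, 0]]])

```text
time_s: 16.55
position: [0.6237, 0.0778, 0.0529]
tool_rot: [[0.002, -0.291, 0.957], [-0.0, 0.957, 0.291], [-1.0, -0.001, 0.001]]
ft_force: [-4.7, -0.1, 12.9]
grip_width: 0.0497
```

arm_command(plan=[[[-0.04, 0, 0.1, 0, 0, 0], [-0.04, 0, 0.2, 0, 0, 0], [-0.04, 0, 0.28, 0, 0, 0], [-0.04, 0, 0.34, 0, 0, 0], [-0.04, 0, 0.34, 0, 0, 0]]])

```text
time_s: 17.05
position: [0.6318, 0.0801, 0.0529]
tool_rot: [[0.0, -0.291, 0.957], [-0.001, 0.957, 0.291], [-1.0, -0.001, 0.0]]
ft_force: [-4.2, -2.0, 7.9]
grip_width: 0.0498
```

arm_command(plan=[[[0, 0, 0.04, 0, 0, 0], [0, 0, 0.08, 0, 0, 0], [0, 0, 0.08, 0, 0, 0]]])

```text
time_s: 17.35
position: [0.6334, 0.0805, 0.0529]
tool_rot: [[-0.0, -0.291, 0.957], [-0.001, 0.957, 0.291], [-1.0, -0.001, -0.001]]
ft_force: [-6.6, -2.9, 10.1]
grip_width: 0.0496
```

arm_command(plan=[[[0, 0, 0.04, 0, 0, 0], [0, 0, 0.08, 0, 0, 0], [0, 0, 0.08, 0, 0, 0]]])

```text
time_s: 17.65
position: [0.6337, 0.0807, 0.0531]
tool_rot: [[-0.004, -0.291, 0.957], [-0.002, 0.957, 0.291], [-1.0, -0.0, -0.005]]
ft_force: [-12.7, -5.9, 15.3]
grip_width: 0.0493
```

arm_command(plan=[[[-0.03, 0.1, -0.08, 0, 0, 0], [-0.03, 0.2, -0.08, 0, 0, 0], [-0.03, 0.3, -0.08, 0, 0, 0], [-0.03, 0.36, -0.08, 0, 0, 0], [-0.03, 0.36, -0.08, 0, 0, 0]]])

```text
time_s: 18.15
position: [0.6311, 0.0887, 0.053]
tool_rot: [[-0.0, -0.291, 0.957], [-0.002, 0.957, 0.291], [-1.0, -0.002, -0.001]]
ft_force: [-3.5, -5.3, 4.6]
grip_width: 0.0495
```

arm_command(plan=[[[0, 0.04, 0, 0, 0, 0], [0, 0.08, 0, 0, 0, 0], [0, 0.08, 0, 0, 0, 0]]])

```text
time_s: 18.45
position: [0.6306, 0.09, 0.053]
tool_rot: [[0.0, -0.291, 0.957], [-0.003, 0.957, 0.291], [-1.0, -0.003, -0.001]]
ft_force: [-2.4, -8.3, 4.0]
grip_width: 0.0497
```

arm_command(plan=[[[0, 0.04, 0, 0, 0, 0], [0, 0.08, 0, 0, 0, 0], [0, 0.08, 0, 0, 0, 0]]])

```text
time_s: 18.75
position: [0.6306, 0.0902, 0.0531]
tool_rot: [[0.001, -0.29, 0.957], [-0.006, 0.957, 0.29], [-1.0, -0.006, -0.0]]
ft_force: [-1.8, -15.3, 3.5]
grip_width: 0.0499
```

```bash
cat >> h.py <<'E'
def st():
    s=sensors.observe(); a=np.radians(17); ex=np.array([np.cos(a),np.sin(a)]); ey=np.array([-ex[1],ex[0]]); d=s['position'][:2]-np.array([.6223,.0764])
    print(s['time_s'],'fix xy',(1e3*d@ex).round(2),(1e3*d@ey).round(2),'F',(s['ft_force'][:2]@ex).round(1),(s['ft_force'][:2]@ey).round(1),s['ft_force'][2].round(1),'Tq',s['wrist_torque'].round(2),'tilt',R.from_matrix(Rd(17).T@s['tool_rot']).as_rotvec(degrees=True).round(2),s['position'].round(4))
E
python3 -c "
from h import *
st()"
```

```text
18.75 fix xy 11.99 10.81 F -6.2 -14.1 3.5 Tq [-2.89  0.22 -0.34] tilt [ 0.12  0.02 -0.32] [0.6306 0.0902 0.0531]
```

arm_command(plan=[[[0, 0.02, 0.06, 0.05, 0, 0], [0, 0.02, 0.06, 0.05, 0, 0], [0, 0.02, 0.06, 0.05, 0, 0]]])

```text
time_s: 19.05
position: [0.6308, 0.0904, 0.0532]
tool_rot: [[-0.002, -0.286, 0.958], [-0.007, 0.958, 0.286], [-1.0, -0.006, -0.004]]
ft_force: [-6.4, -19.5, 8.0]
grip_width: 0.0495
```

```bash
python3 -c "
from h import *
st()
w=ld('w1'); gr=cv2.cvtColor(w['img'],cv2.COLOR_RGB2GRAY).astype(float)
# sub-pixel edges of plate: near edge (columns 170-215), by first crossing 125 downwards ; right(-y) edge rows 190-240
P=[]
for u in range(165,250,1):
  if 222<u<242: continue
  col=gr[140:200,u]; k=np.where((col[:-1]<100)&(col[1:]>=100)|(col[:-1]<128)&(col[1:]>=128))[0]
  k=np.where((col[:-1]<126)&(col[1:]>=126))[0]
  if len(k): j=k[0]; P.append(onz(w,u,140+j+(126-col[j])/(col[j+1]-col[j]),.022)[:2])
P=np.array(P,np.float32)*1000; v=cv2.fitLine(P,cv2.DIST_HUBER,0,.01,.01).ravel(); print('near edge yaw',np.degrees(np.arctan(-v[0]/v[1])),len(P))
P=[]
for r in range(188,246):
  row=gr[r,140:215]; k=np.where((row[:-1]<126)&(row[1:]>=126))[0]
  if len(k): j=k[0]; P.append(onz(w,140+j+(126-row[j])/(row[j+1]-row[j]),r,.022)[:2])
P=np.array(P,np.float32)*1000; v=cv2.fitLine(P,cv2.DIST_HUBER,0,.01,.01).ravel(); print('right edge yaw',np.degrees(np.arctan(v[1]/v[0])),len(P))
"
```

```text
19.05 fix xy 12.25 10.92 F -11.8 -16.7 8.0 Tq [-3.53  1.2   0.08] tilt [ 0.39  0.2  -0.35] [0.6308 0.0904 0.0532]
near edge yaw 16.818407 66
right edge yaw 16.458153 58
```

arm_command(plan=[[[0.02, 0.02, 0.02, 0, -0.02, 0.03], [0.04, 0.03, 0.04, 0, -0.04, 0.06], [0.04, 0.03, 0.04, 0, -0.04, 0.06], [0.04, 0.03, 0.04, 0, -0.04, 0.06]]], newtons=55)

```text
time_s: 19.45
position: [0.6309, 0.0903, 0.0531]
tool_rot: [[-0.001, -0.286, 0.958], [-0.002, 0.958, 0.286], [-1.0, -0.001, -0.001]]
ft_force: [-13.5, -25.1, 16.6]
grip_width: 0.0495
```

```bash
python3 -c "
from h import *
st()"
```

```text
19.45 fix xy 12.3 10.77 F -20.2 -20.1 16.6 Tq [-4.51  2.28  0.07] tilt [ 0.38  0.07 -0.08] [0.6309 0.0903 0.0531]
```

arm_command(plan=[[[0, 0, 0, 0, 0, 0], [0, 0, 0, 0, 0, 0], [0, 0, 0, 0, 0, 0], [0, 0, 0, 0, 0, 0], [0, 0, 0, 0, 0, 0]]])

```text
time_s: 19.95
position: [0.6309, 0.0903, 0.0531]
tool_rot: [[-0.001, -0.286, 0.958], [-0.002, 0.958, 0.286], [-1.0, -0.001, -0.001]]
ft_force: [-13.4, -24.8, 16.6]
grip_width: 0.0494
```

```bash
python3 -c "
from h import *
st()
w=grab('wrist','w9'); s=grab('scene','s9'); t=grab('top','t9'); k=cv2.INTER_CUBIC
a=cv2.resize(cv2.imread('pics/s9.png')[90:230,245:365],None,fx=3,fy=3,interpolation=k)
b=cv2.resize(cv2.imread('pics/w9.png')[:,120:520],None,fx=1,fy=1)
o=np.zeros((590,765,3),np.uint8);o[:420,:360]=a;o[:400,362:762]=b
c=cv2.resize(cv2.imread('pics/t9.png')[165:225,180:440],None,fx=2.8,fy=2.8,interpolation=k);o[422:590,:728]=c
cv2.imwrite('pics/c9.png',o)"
```

```text
19.95 fix xy 12.29 10.81 F -20.1 -19.8 16.6 Tq [-4.51  2.24  0.1 ] tilt [ 0.38  0.07 -0.08] [0.6309 0.0903 0.0531]
```

View pics/c9.png

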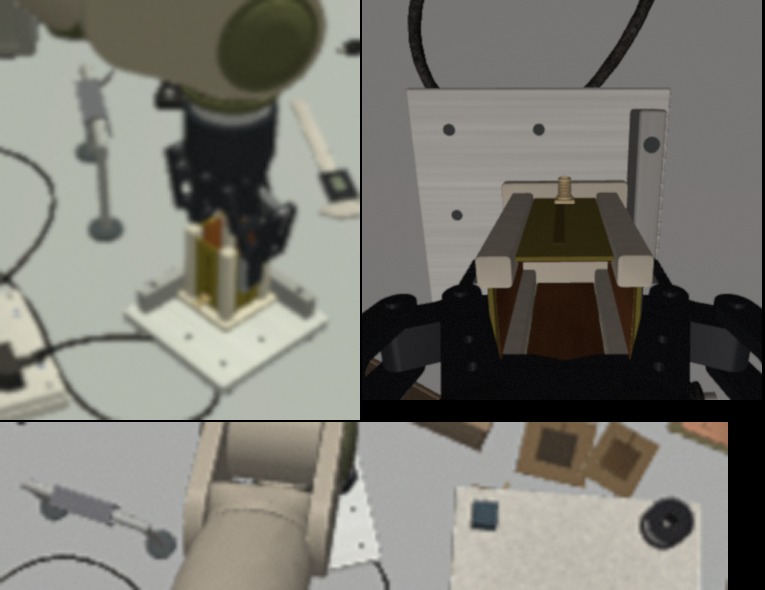

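```bash
python3 -c "
from h import *
print(workorder.close_job()); st()"
```

```text
the job is handed in; nothing more can be done
None
the job is handed in; nothing more can be done
```

The job is handed in, finished at about 20 s. The guard hangs astride the rail's bar and has been let go. The tower is still held pressed into the corner, with its gold connector facing away from the end fence.

**Last checks**
- **Tower pressed:** it bears with about 20 N on each fence and 17 N down. The remaining twist moment is about 0.1 Nm and the tilt is about 0.1°.
- **Tower squareness:** the gripper's yaw of 16.6° matches the fixture edges I measured, 16.5 to 16.8°. In the last picture the foot shows no visible gap to the side fence.
- **Guard and other items:** the pictures show the guard astride the bar, and the spool and dark spacer block in their places. The attenuator is hidden in the final pictures. I never worked near it, and it lay undisturbed when last seen, while the guard was held over the rail.

**What disagreed or went wrong**
- **First grip on the guard:** the first closing shut on air above the guard without moving it. The pictures put the fingertips about level with the reported TCP, not 25 mm ahead of it as stated, so I worked from that.
- **Corner position:** the tower touched the side fence about 2 mm, and the end fence about 1 mm, before the camera estimate. That is within or close to the calibration error.
- **Guard size check:** one automatic measurement of the hung guard read 104 mm long, most likely because it included part of the bar. I confirmed the guard by eye instead.

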